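Fetch the ink bottle from behind the stamps

TASK

The stamp ink bottle stands at the back of the wooden caddy behind the two hand stamps. First clear the stamps out of the way, standing the brown-handled one in the middle of the square blue mat and the black-handled one in the middle of the flat green pad; then take out the bottle and stand it in the middle of the red coaster, keeping it upright, while both stamps still wait there. Finally stand each stamp back in the caddy just where it stood at the start, and leave the ink pad and the clip tub alone.

Things in the scene. Friction and masses are not known exactly. Their poses are not given: they have to be found in the camera images.
- brown_stamp: Hand stamp with reddish-brown handle, 50 g, standing. Base block 27 x 48 x 12 mm (x, y, z), thin neck, round handle knob 26 mm across from 32 to 66 mm above the underside: grasp the knob. Origin: centre of underside; z up, y along the 48 mm base. Stands in the caddy, its y about along the caddy's y, in the front or rear stamp place (varies).
- black_stamp: Wooden hand stamp with a black handle, otherwise the same as brown_stamp in size, grasp and axes. It stands in the other stamp place of the caddy.
- bottle: White and purple ink bottle, 40 g, standing. Round body 33 mm across up to 60 mm height (narrower shoulder at the top), then a purple nozzle cap 16 mm across up to 82 mm. Origin: centre of underside; z up. In the niche at the back of the caddy: grasp the body with one finger before and one behind it (along the caddy's x), once the stamps are gone.
- caddy: Fixed wooden tray 184 (x) by 84 (y) mm. Origin: centre of underside; x from its front (robot side) to its back. Inner floor 6 mm above the desk. Front: 18 mm high lips, 70 mm apart; stamps centred at about x = -58 and -10 mm. Back: niche 58 mm wide between 56 mm high cheeks, x from +18 mm to the back wall at +89 mm; bottle at about x = +34 mm, some 38 mm free behind it.
- blue_mat: Fixed square plain blue mat, 92 x 92 mm, 12 mm thick, rounded corners. Origin: centre of its underside (top 12 mm above it).
- green_mat: Fixed flat pad with a green top, 143 (x) x 106 (y) mm, 10 mm thick. Origin: centre of its underside (top 10 mm above it).
- coaster: Fixed round red coaster, 84 mm across, 12 mm thick. Origin: centre of its underside (top 12 mm above it).
- ink_pad: Bystander: closed black tin ink pad, 76 x 118 x 18 mm, loose, lying between the robot and the caddy. Origin: centre of its underside. Leave it where it is.
- tub: Bystander: small round dark-blue tub of paper clips, 62 mm across, 36 mm high, loose. Origin: centre of its underside. Leave it where it is.

How it is judged (in metres and radians):
On the way, in this order (a step that is already met when the one before it is completed fails the run):
1. both stamps stand released on their mats (brown on blue, black on green), the bottle still in its place (horizontal distance between brown_stamp and blue_mat below 0.03 m and z of brown_stamp in the frame of blue_mat between 0.006 and 0.018 m and angle between each of brown_stamp, black_stamp's own z axis and vertical below 0.12 rad and contact force between each of brown_stamp, black_stamp and the fingers below 0.1 N and linear speed of each of brown_stamp, black_stamp below 0.02 m/s and horizontal distance between black_stamp and green_mat below 0.03 m and z of black_stamp in the frame of green_mat between 0.004 and 0.016 m and distance of bottle from where it was at the start of the episode below 0.02 m), for 0.2 s.
2. the bottle stands released on the coaster while both stamps wait on their mats (horizontal distance between brown_stamp and blue_mat below 0.03 m and z of brown_stamp in the frame of blue_mat between 0.006 and 0.018 m and angle between each of brown_stamp, black_stamp, bottle's own z axis and vertical below 0.12 rad and contact force between each of brown_stamp, black_stamp, bottle and the fingers below 0.1 N and linear speed of each of brown_stamp, black_stamp, bottle below 0.02 m/s and horizontal distance between black_stamp and green_mat below 0.03 m and z of black_stamp in the frame of green_mat between 0.004 and 0.016 m and horizontal distance between bottle and coaster below 0.015 m and z of bottle in the frame of coaster between 0.006 and 0.018 m), for 0.2 s.
At the end, for the whole second after the job is handed in: The bottle stands upright on the coaster within 15 mm of its centre; each stamp stands upright in the caddy within 12 mm of where it stood at the start, its base crosswise within 0.2 rad; all released and at rest (horizontal distance between bottle and coaster below 0.015 m and z of bottle in the frame of coaster between 0.006 and 0.018 m and angle between each of bottle, brown_stamp, black_stamp's own z axis and vertical below 0.12 rad and contact force between each of bottle, brown_stamp, black_stamp and the fingers below 0.1 N and linear speed of each of bottle, brown_stamp, black_stamp below 0.02 m/s and distance of each of brown_stamp, black_stamp from where it was at the start of the episode below 0.012 m and angle between the y axis of each of brown_stamp, black_stamp and the y axis of caddy, either way round below 0.2 rad); the robot touches nothing.
It fails at once if the bottle is tipped more than 0.5 rad (angle between bottle's own z axis and vertical above 0.5 rad).
It fails at once if the ink pad is moved more than 20 mm (distance of ink_pad from where it was at the start of the episode above 0.02 m).
It fails at once if the clip tub is moved more than 20 mm (distance of tub from where it was at the start of the episode above 0.02 m).
It also fails if it takes over 128 s, if anything falls off the work surface, if the arm or the gripper's body presses on something with over 40 N, if the wrist force passes 120 N, or if a joint passes its speed limit or range.

ROBOT

A 7-joint arm with a two-finger parallel gripper is mounted at the origin on a cart in front of the work surface, level with it; the furniture and walls round the work are solid. World frame = base frame: x ahead of the robot, y to its left, z up, the work surface at z = 0. Lengths are in m, angles in degrees, forces in N, time in s.
With the tool pointing down it reaches from about 0.425 to 0.875 m from the base axis. Payload 4.7 kg.
Tool frame: the origin (TCP) lies between the finger pads; the fingertips stand 17 mm ahead of it and the grasp point (between the pads) lies 2 mm behind it; z points along the fingers, y is the line along which they close (so a half turn about z gives the same grasp; the last joint's range is limited). The gripper opens to 87 mm and grips with 3 to 60 N. Pads are 19 mm wide; open, the fingers measure 117 mm over their backs; the gripper's body (75 mm by 190 mm) begins 51 mm behind the grasp point.
Start: joints at [76.324, 18.392, -4.016, 83.108, 1.295, 78.541, -3.26], TCP at [0.163, -0.629, 0.24] pointing down, gripper open.
Joint ranges: [-163.93, 163.93], [-17.29, 119.83], [-79.2, 71.16], [3.27, 140.29], [-89.18, 269.18], [5.43, 117.66], [-154.24, 154.24]. Speed limits (degrees/s): [147.25, 147.25, 180, 180, 180, 180, 180].

INTERFACE

Orientations are given as [roll, pitch, yaw] about the fixed x, y, z axes, in that order (R = Rz(yaw) Ry(pitch) Rx(roll)).
In Python, from cell import env, cams gives the robot as it stands.
- The arm moves only by the shell command python3 -m pendant 'ROWS' [FORCE]. ROWS is JSON, a list of rows, each an object of numbers: "tx", "ty", "tz": the shift along the tool's x, y, z each as a share of 0.05 m, from -1 to 1; "spin": the turn about the tool's z as a share of 4 degrees, from -1 to 1; "claw": the closure, from 0 (fully open) to 1 (shut). A call has 1 to 10 rows; each row shifts and turns the commanded pose from where the row before left it, along the tool's axes as they then stand; what a row does not reach is not made up. A row lasts 1/8 s, in which the tool goes at most 62.5 mm and 10.7 degrees, less where a joint would pass 70% of its speed; a pose out of reach is approached as far as the arm can. A call with a number of a shift or a turn outside -1 to 1 is refused whole. A call with a gripper value outside its range is refused whole. The fingers move at their own pace and stop on an object; FORCE is the grip in N (left out, the last holds). Time passes only in rows, so rows that do not move let the fingers close. It gives the time, the measured TCP pose, the force, the opening and the grip force at its end, in the units of the state.
- env.get_obs(): the state, without advancing time (a new reading comes with each control period).
- cams.read_camera(name): name is "scene" or "top" or "wrist"; returns the picture (400x640x3 uint8, red, green, blue); there is no depth.
- cams.camera_info(name): a dict with "fx", "fy", "cx", "cy" (pixels), "rvec" (rotation vector, rad) and "tvec" (3), from world to camera coordinates, as OpenCV has them. Camera axes: x right, y down, z forward; pixel columns grow to the right and rows downward; lengths in m; the calibration is good to about 2 mm. A picture is of the moment at which its call begins: read the wrist's pose just before it. camera_info takes no time and is no camera call; for the wrist camera it gives the pose at the moment of the call.
- env.sign_off(): hands the job in; it is judged then, once.
The state is a dict: "time_s": time; "qpos": joint angles; "joint_velocities": joint speeds; "effort": joint torques, N m; "tool_pos": TCP position; "tool_rot": TCP orientation; "force": force on the tool from outside, world axes, zero at the start; "wrist_torque": the same for the moment, N m; "grip_width": finger opening in m; "grasp_force": force on a finger pad.
Only numpy, scipy, OpenCV 4.12 (cv2) and the standard library are available. Lean on these libraries where they do the work, as an engineer would, in place of code of your own. Each camera call takes 0.05 s, during which the arm holds its last target. There are 200 camera calls.

## Working session

There is one attempt and no reset: what is moved stays moved. The work goes in short steps, Python scripts to look and compute and a shell command to move; the robot and the scene stay as the last step left them, time stands still between calls to the robot, and variables do not carry over. Pictures are saved under pics/ and viewed, at most 14 in all, crops included, and the job is handed in when it is done.

```bash
mkdir -p pics; ls; python3 - <<'E'
from cell import env,cams
import cv2
for n in("top","scene"):
    im=cams.read_camera(n); cv2.imwrite(f"pics/{n}0.png",im[:,:,::-1]); print(n,cams.camera_info(n))
o=env.get_obs();print(o)
E
```

```text
pics
top {'fx': 428.48339603703715, 'fy': 428.48339603703715, 'cx': 313.6961568946682, 'cy': 202.59176286912427, 'rvec': array([ 2.12670241, -2.12347593,  0.1957941 ]), 'tvec': array([-0.00652881,  0.58443257,  1.18289421])}
scene {'fx': 512.5115363252099, 'fy': 512.5115363252099, 'cx': 320.7420967365165, 'cy': 195.8151082268195, 'rvec': array([ 0.84179261, -2.28311027,  1.35591091]), 'tvec': array([0.39829103, 0.23661536, 1.0325279 ])}
{'time_s': 0.1, 'qpos': array([76.32342644, 18.43477182, -4.01528759, 83.16833186,  1.29300661,
       78.54139842, -3.25981481]), 'joint_velocities': array([ 0.06833282, -0.06373258,  0.05374426, -0.23737858,  0.06465278,
        0.02522717, -0.12467101]), 'effort': array([ 3.10073460e-07, -4.92571306e+01, -4.05708980e-01, -3.13401318e+01,
       -6.41828589e-02,  3.94514774e-02,  8.44199667e-05]), 'tool_pos': array([ 0.16242005, -0.62889136,  0.2385676 ]), 'tool_rot': array([-1.79900619e+02,  3.64182328e-03,  1.44857366e+01]), 'force': array([-0.07012652,  0.00623864,  0.36524626]), 'wrist_torque': array([ 0.00533248, -0.04922228, -0.02559353]), 'grasp_force': 0.0, 'grip_width': 0.0868342587062517}
```

View pics/top0.png

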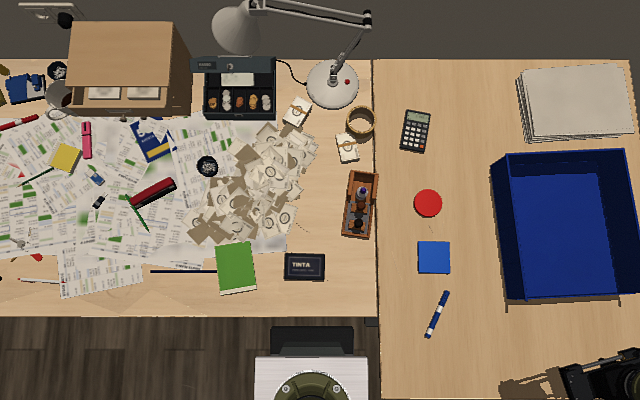

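View pics/scene0.png

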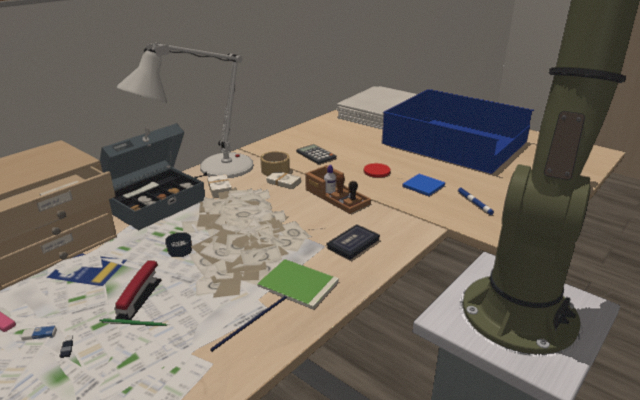

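The top view shows the caddy at (360,204), red coaster (428,203), blue mat (434,257), green pad (236,268), ink pad (304,266) and tub (207,166). Next I compute the colour centroids and zoom in on the caddy.

```bash
cat > h.py <<'E'
import numpy as np, cv2
from cell import env,cams
def ray(n,uv,z,info=None):
    c=info or cams.camera_info(n); R=cv2.Rodrigues(np.array(c['rvec']))[0]; t=np.array(c['tvec'])
    o=-R.T@t; d=R.T@np.array([(uv[0]-c['cx'])/c['fx'],(uv[1]-c['cy'])/c['fy'],1]); return (o+d*(z-o[2])/d[2])
def proj(n,p,info=None):
    c=info or cams.camera_info(n); K=np.array([[c['fx'],0,c['cx']],[0,c['fy'],c['cy']],[0,0,1]])
    return cv2.projectPoints(np.array(p,float).reshape(-1,3),np.array(c['rvec']),np.array(c['tvec']),K,None)[0][:,0]
E
python3 - <<'E'
from h import *
im=cv2.imread("pics/top0.png"); b,g,r=[im[:,:,i].astype(int) for i in range(3)]
ms={'blue':((b>120)&(b>r+80),(400,230,460,285),.012),'red':((r>150)&(g<80),(400,180,450,225),.012),'green':((g>r+40)&(g>b+40),(205,235,262,297),.010),'pad':((r<75)&(g<75)&(b<85),(275,245,335,290),.018)}
for k,(m,(x0,y0,x1,y1),z) in ms.items():
    mm=np.zeros_like(m); mm[y0:y1,x0:x1]=m[y0:y1,x0:x1]
    c=max(cv2.findContours(mm.astype('uint8'),0,2)[0],key=cv2.contourArea)
    M=cv2.moments(c);uv=(M['m10']/M['m00'],M['m01']/M['m00']); rc=cv2.minAreaRect(c)
    print(k,np.round(uv,1),ray('top',uv,z).round(4),[ray('top',q,z)[:2].round(3).tolist() for q in cv2.boxPoints(rc)])
print('cam',ray('top',(0,0),1e-9)*0+(-cv2.Rodrigues(cams.camera_info('top')['rvec'])[0].T@cams.camera_info('top')['tvec']))
a=cv2.resize(im[160:248,325:395],None,fx=6,fy=6,interpolation=2)
s=cv2.imread("pics/scene0.png");s=cv2.resize(s[150:220,290:380],None,fx=6,fy=6,interpolation=2)
cv2.imwrite("pics/ca.png",a);cv2.imwrite("pics/cs.png",s)
E
```

```text
blue [433.8 256.8] [ 0.432  -0.3563  0.012 ] [[0.478, -0.312], [0.478, -0.403], [0.388, -0.398], [0.388, -0.308]]
red [427.9 202.2] [ 0.5941 -0.3466  0.012 ] [[0.634, -0.31], [0.634, -0.388], [0.555, -0.384], [0.555, -0.307]]
green [234.7 265.3] [0.4066 0.2239 0.01  ] [[0.464, 0.288], [0.479, 0.184], [0.351, 0.162], [0.336, 0.264]]
pad [304.1 266.9] [0.4021 0.0219 0.018 ] [[0.365, 0.081], [0.444, 0.079], [0.44, -0.038], [0.361, -0.034]]
cam [ 0.35842123 -0.00585774  1.26978056]
```

View pics/ca.png

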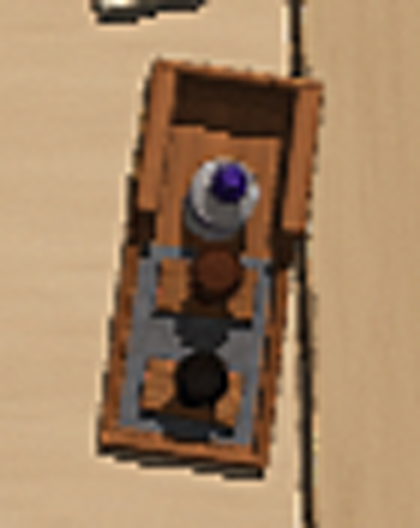

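View pics/cs.png

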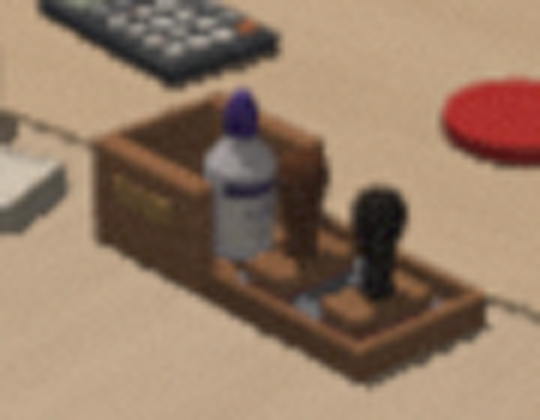

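Black stamp is in front (crop ~(201,380)), brown at the rear (215,273), bottle cap at (231,182). The caddy leans a few degrees clockwise. I fit its pose and check it against the object positions.

```bash
python3 - <<'E'
from h import *
from scipy.optimize import least_squares
P=lambda u,v:(325+u/6-.5+1/12,160+v/6-.5+1/12)
m=np.array([[-.092,.042,.018],[-.092,-.042,.018],[.092,.042,.056],[.092,-.042,.056]])
px=np.array([P(100,447),P(264,474),P(155,62),P(322,85)])
def W(p): c,s=np.cos(p[2]),np.sin(p[2]); return m@np.array([[c,s,0],[-s,c,0],[0,0,1]])+[p[0],p[1],0]
f=lambda p:(proj('top',W(p))-px).ravel()
r=least_squares(f,[.6,-.12,-.1]);p=r.x;print(p,np.degrees(p[2]),r.fun.round(2))
c,s=np.cos(p[2]),np.sin(p[2])
for n,u,z in(('black',(201,380),.060),('brown',(215,273),.060),('cap',(231,182),.085)):
    q=ray('top',P(*u),z);d=q[:2]-p[:2];print(n,q.round(4),'in caddy',(c*d[0]+s*d[1]).round(4),(-s*d[0]+c*d[1]).round(4))
S=lambda u,v:(290+u/6,150+v/6)
for n,u,z in(('black',(381,212),.06),('cap',(241,118),.08)):
    print('scene',n,ray('scene',S(*u),z).round(4))
for n in ('black',):pass
print('bin rim corner',ray('top',(507,300),.1),ray('top',(492,165),.1))
E
```

```text
[ 0.58318603 -0.13990064 -0.14524065] -8.32167617646125 [-0.52 -0.31  0.59 -0.62 -0.39  0.35  0.33  0.6 ]
black [ 0.5246 -0.1321  0.06  ] in caddy -0.0591 -0.0007
brown [ 0.5762 -0.1397  0.06  ] in caddy -0.0069 -0.0008
cap [ 0.6153 -0.1453  0.085 ] in caddy 0.0326 -0.0007
scene black [ 0.5238 -0.1372  0.06  ]
scene cap [ 0.6083 -0.1397  0.08  ]
bin rim corner [ 0.3126765  -0.52107654  0.1       ] [ 0.68457194 -0.50883323  0.1       ]
```

```bash
python3 -m pendant '[{"tz":-1,"spin":-1},{"tz":-0.6,"spin":-1},{"spin":-1},{"spin":-1},{"spin":-1},{"spin":-1}]'
```

```text
invalid input at $[0]: expected keys tx, ty, tz, spin, claw
```

The fit agrees with the stated dimensions to within ~3 mm. Moving.

```bash
cat >> h.py <<'E'
def go(x,y,z,yaw=None):
    o=env.get_obs(); p=o['tool_pos']; a=np.radians(o['tool_rot'][2]); d=np.array([x,y,z])-p
    if yaw is not None: print('spin total',round(((o['tool_rot'][2]-yaw+90)%180-90)/4,2))
    print('pos',p.round(4),o['tool_rot'].round(2),'tx %.2f ty %.2f tz %.2f'%((d[0]*np.cos(a)+d[1]*np.sin(a))/.05,(d[0]*np.sin(a)-d[1]*np.cos(a))/.05,-d[2]/.05))
E
python3 -m pendant '[{"tx":0,"ty":0,"tz":-1,"spin":1,"claw":0},{"tx":0,"ty":0,"tz":-0.6,"spin":1,"claw":0},{"tx":0,"ty":0,"tz":0,"spin":1,"claw":0},{"tx":0,"ty":0,"tz":0,"spin":1,"claw":0},{"tx":0,"ty":0,"tz":0,"spin":1,"claw":0},{"tx":0,"ty":0,"tz":0,"spin":0.7,"claw":0},{"tx":0,"ty":0,"tz":0,"spin":0,"claw":0}]'
python3 -c "
from h import *
go(.36,-.35,.3,-8.3);go(.47,-.13,.3)"
```

```text
time_s: 0.98
tool_pos: [0.1625, -0.6291, 0.319]
tool_rot: [-180.0, 0.0, -8.3]
force: [-0.5, -1.2, 0.4]
grip_width: 0.0869
grasp_force: 0.0
spin total 0.01
pos [ 0.1625 -0.6291  0.319 ] [-1.7995e+02  3.0000e-02 -8.2800e+00] tx 3.10 ty -6.09 tz 0.38
pos [ 0.1625 -0.6291  0.319 ] [-1.7995e+02  3.0000e-02 -8.2800e+00] tx 4.65 ty -10.76 tz 0.38
```

```bash
python3 -m pendant '[{"tx":0.5,"ty":-0.9,"tz":0,"spin":0,"claw":0},{"tx":0.5,"ty":-0.9,"tz":0,"spin":0,"claw":0},{"tx":0.5,"ty":-0.9,"tz":0,"spin":0,"claw":0},{"tx":0.5,"ty":-0.9,"tz":0,"spin":0,"claw":0},{"tx":0.5,"ty":-0.9,"tz":0,"spin":0,"claw":0},{"tx":0.5,"ty":-0.9,"tz":0,"spin":0,"claw":0},{"tx":0.4,"ty":-0.9,"tz":0,"spin":0,"claw":0},{"tx":0.4,"ty":-0.9,"tz":0,"spin":0,"claw":0},{"tx":0.2,"ty":-0.9,"tz":0,"spin":0,"claw":0},{"tx":0.2,"ty":-0.9,"tz":0,"spin":0,"claw":0}]'
python3 -m pendant '[{"tx":0.4,"ty":-0.9,"tz":0,"spin":0,"claw":0},{"tx":0,"ty":-0.9,"tz":0,"spin":0,"claw":0},{"tx":0,"ty":0,"tz":0,"spin":0,"claw":0},{"tx":0,"ty":0,"tz":0,"spin":0,"claw":0}]'
python3 -c "
from h import *
go(.524,-.132,.3,-8.3)
i=cams.camera_info('wrist');im=cams.read_camera('wrist');cv2.imwrite('pics/w1.png',im[:,:,::-1])
print({k:np.round(v,4).tolist() for k,v in i.items()})
print(proj('wrist',[[.5246,-.1321,.06],[.575,-.139,.06],[.616,-.145,.085]],i))
"
```

```text
time_s: 2.22
tool_pos: [0.4358, -0.2129, 0.3194]
tool_rot: [180.0, 0.0, -8.2]
force: [0.4, 0.6, -0.6]
grip_width: 0.0868
grasp_force: 0.0
time_s: 2.72
tool_pos: [0.468, -0.129, 0.3194]
tool_rot: [179.9, 0.0, -8.3]
force: [0.0, 0.4, 0.2]
grip_width: 0.0873
grasp_force: 0.0
spin total -0.0
pos [ 0.468  -0.129   0.3194] [ 1.7995e+02  1.0000e-02 -8.3000e+00] tx 1.12 ty -0.10 tz 0.39
{'fx': 288.4002, 'fy': 288.4002, 'cx': 318.0259, 'cy': 202.7954, 'rvec': [-1.9135, 2.2125, 0.3362], 'tvec': [-0.0601, 0.4006, 0.6121]}
[[314.35938304 133.09684574]
 [313.88198065  93.43426761]
 [313.47357963  54.94035595]]
```

View pics/w1.png

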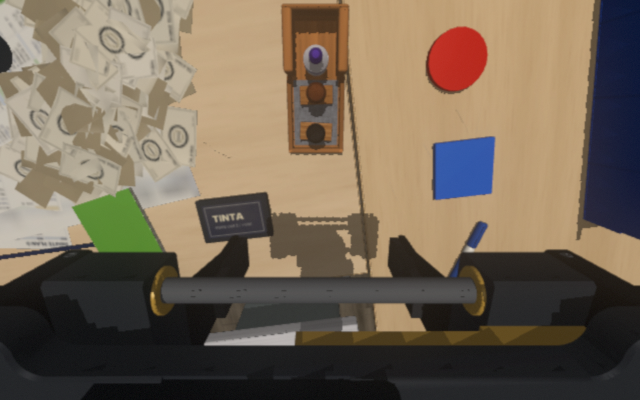

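Wrist view: black knob (316,133), brown (317,93), cap (316,56), within 2–3 px of prediction. Going down on the black stamp.

```bash
python3 -m pendant '[{"tx":0.6,"ty":-0.03,"tz":0,"spin":0,"claw":0},{"tx":0.53,"ty":-0.03,"tz":0.5,"spin":0,"claw":0},{"tx":0,"ty":0,"tz":1,"spin":0,"claw":0},{"tx":0,"ty":0,"tz":1,"spin":0,"claw":0},{"tx":0,"ty":0,"tz":0.83,"spin":0,"claw":0},{"tx":0,"ty":0,"tz":0.7,"spin":0,"claw":0},{"tx":0,"ty":0,"tz":0.7,"spin":0,"claw":0},{"tx":0,"ty":0,"tz":0.6,"spin":0,"claw":0},{"tx":0,"ty":0,"tz":0,"spin":0,"claw":0},{"tx":0,"ty":0,"tz":0,"spin":0,"claw":0}]'
python3 -c "
from h import *
go(.5243,-.134,.053,-8.3)
i=cams.camera_info('wrist');im=cams.read_camera('wrist');cv2.imwrite('pics/w2.png',im[:,:,::-1])
"
```

```text
time_s: 4.03
tool_pos: [0.5252, -0.1346, 0.054]
tool_rot: [180.0, -0.1, -8.4]
force: [-0.6, -0.1, 1.0]
grip_width: 0.087
grasp_force: 0.0
spin total -0.02
pos [ 0.5252 -0.1346  0.054 ] [ 1.7998e+02 -7.0000e-02 -8.3900e+00] tx -0.02 ty -0.01 tz 0.02
```

View pics/w2.png

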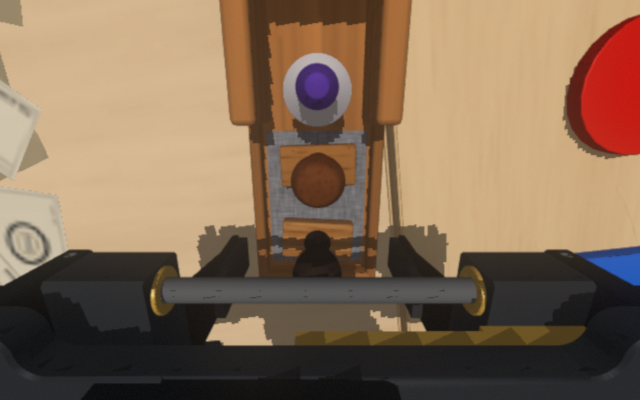

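Black knob sits centred between the fingers at (318,250). Closing.

```bash
python3 -m pendant '[{"tx":0,"ty":0,"tz":0,"spin":0,"claw":0.6},{"tx":0,"ty":0,"tz":0,"spin":0,"claw":0.7},{"tx":0,"ty":0,"tz":0,"spin":0,"claw":0.8},{"tx":0,"ty":0,"tz":0,"spin":0,"claw":1},{"tx":0,"ty":0,"tz":0,"spin":0,"claw":1},{"tx":0,"ty":0,"tz":0,"spin":0,"claw":1},{"tx":0,"ty":0,"tz":0,"spin":0,"claw":1},{"tx":0,"ty":0,"tz":0,"spin":0,"claw":1}]' 12
python3 -c "
from h import *
go(.401,.223,.2,-8.3)
i=cams.camera_info('wrist');i['x']=0;print('brown',ray('wrist',(318,181),.066,i),'cap',ray('wrist',(317,87),.085,i))
"
```

```text
time_s: 5.08
tool_pos: [0.5245, -0.1336, 0.0531]
tool_rot: [180.0, 0.0, -8.3]
force: [-0.4, -0.7, -0.1]
grip_width: 0.0233
grasp_force: 11.9
spin total -0.0
pos [ 0.5245 -0.1336  0.0531] [179.99   0.    -8.31] tx -3.48 ty -6.70 tz -2.94
brown [ 0.57613639 -0.14105163  0.066     ] cap [ 0.61553711 -0.14644066  0.085     ]
```

```bash
python3 -m pendant '[{"tx":0,"ty":0,"tz":-0.3,"spin":0,"claw":1},{"tx":0,"ty":0,"tz":-0.6,"spin":0,"claw":1},{"tx":0,"ty":0,"tz":-0.8,"spin":0,"claw":1},{"tx":0,"ty":0,"tz":-0.8,"spin":0,"claw":1},{"tx":0,"ty":0,"tz":-0.4,"spin":0,"claw":1},{"tx":-0.2,"ty":-0.4,"tz":0,"spin":0,"claw":1},{"tx":-0.4,"ty":-0.7,"tz":0,"spin":0,"claw":1},{"tx":-0.4,"ty":-0.8,"tz":0,"spin":0,"claw":1},{"tx":-0.4,"ty":-0.8,"tz":0,"spin":0,"claw":1},{"tx":-0.4,"ty":-0.8,"tz":0,"spin":0,"claw":1}]'
python3 -m pendant '[{"tx":-0.4,"ty":-0.8,"tz":0,"spin":0,"claw":1},{"tx":-0.4,"ty":-0.8,"tz":0,"spin":0,"claw":1},{"tx":-0.4,"ty":-0.8,"tz":0,"spin":0,"claw":1},{"tx":-0.3,"ty":-0.5,"tz":0,"spin":0,"claw":1},{"tx":-0.2,"ty":-0.3,"tz":0,"spin":0,"claw":1},{"tx":0,"ty":0,"tz":0,"spin":0,"claw":1},{"tx":0,"ty":0,"tz":0,"spin":0,"claw":1}]'
python3 -c "
from h import *
go(.401,.223,.0578,-8.3)"
```

```text
time_s: 6.32
tool_pos: [0.4585, 0.0554, 0.1968]
tool_rot: [180.0, 0.1, -8.2]
force: [0.4, 0.8, 0.2]
grip_width: 0.0233
grasp_force: 11.9
time_s: 7.2
tool_pos: [0.3993, 0.2226, 0.1973]
tool_rot: [179.9, 0.0, -8.3]
force: [-0.1, 0.3, -0.3]
grip_width: 0.0231
grasp_force: 11.9
spin total -0.01
pos [0.3993 0.2226 0.1973] [ 1.7992e+02  5.0000e-02 -8.3200e+00] tx 0.03 ty -0.01 tz 2.79
```

```bash
python3 -m pendant '[{"tx":0,"ty":0,"tz":0.5,"spin":0,"claw":1},{"tx":0,"ty":0,"tz":0.8,"spin":0,"claw":1},{"tx":0,"ty":0,"tz":0.7,"spin":0,"claw":1},{"tx":0,"ty":0,"tz":0.5,"spin":0,"claw":1},{"tx":0,"ty":0,"tz":0.2,"spin":0,"claw":1},{"tx":0,"ty":0,"tz":0.06,"spin":0,"claw":1},{"tx":0,"ty":0,"tz":0.03,"spin":0,"claw":1},{"tx":0,"ty":0,"tz":0,"spin":0,"claw":1},{"tx":0,"ty":0,"tz":0,"spin":0,"claw":1}]'
python3 -c "
from h import *
go(.401,.223,.0578,-8.3)"
```

```text
time_s: 8.32
tool_pos: [0.4003, 0.2234, 0.0591]
tool_rot: [-180.0, -0.1, -8.3]
force: [0.5, -0.3, -0.7]
grip_width: 0.0233
grasp_force: 11.9
spin total -0.01
pos [0.4003 0.2234 0.0591] [-1.7999e+02 -7.0000e-02 -8.3200e+00] tx 0.01 ty 0.01 tz 0.03
```

```bash
python3 -m pendant '[{"tx":0,"ty":0,"tz":0.02,"spin":0,"claw":1},{"tx":0,"ty":0,"tz":0,"spin":0,"claw":0.7},{"tx":0,"ty":0,"tz":0,"spin":0,"claw":0.6},{"tx":0,"ty":0,"tz":0,"spin":0,"claw":0.3},{"tx":0,"ty":0,"tz":0,"spin":0,"claw":0},{"tx":0,"ty":0,"tz":0,"spin":0,"claw":0},{"tx":0,"ty":0,"tz":0,"spin":0,"claw":0}]'
python3 -c "
from h import *
go(.401,.223,.0578,-8.3)"
python3 -m pendant '[{"tx":0,"ty":0,"tz":-0.5,"spin":0,"claw":0},{"tx":0,"ty":0,"tz":-0.9,"spin":0,"claw":0},{"tx":0,"ty":0,"tz":-0.9,"spin":0,"claw":0},{"tx":0,"ty":0,"tz":-0.5,"spin":0,"claw":0},{"tx":0.4,"ty":0.6,"tz":0,"spin":0,"claw":0},{"tx":0.4,"ty":0.9,"tz":0,"spin":0,"claw":0},{"tx":0.5,"ty":0.9,"tz":0,"spin":0,"claw":0},{"tx":0.5,"ty":0.9,"tz":0,"spin":0,"claw":0},{"tx":0.5,"ty":0.9,"tz":0,"spin":0,"claw":0},{"tx":0.5,"ty":0.9,"tz":0,"spin":0,"claw":0}]'
python3 -m pendant '[{"tx":0.5,"ty":0.9,"tz":0,"spin":0,"claw":0},{"tx":0.5,"ty":0.7,"tz":0,"spin":0,"claw":0},{"tx":0.2,"ty":0.3,"tz":0,"spin":0,"claw":0},{"tx":0,"ty":0,"tz":0,"spin":0,"claw":0},{"tx":0,"ty":0,"tz":0,"spin":0,"claw":0}]'
python3 -c "
from h import *
im=cams.read_camera('scene');cv2.imwrite('pics/s2.png',cv2.resize(im[140:320,200:440,::-1],None,fx=3,fy=3))
im=cams.read_camera('top');cv2.imwrite('pics/t2.png',im[:,:,::-1])
go(.5757,-.141,.053,-8.3)"
```

```text
time_s: 9.2
tool_pos: [0.3998, 0.2233, 0.0575]
tool_rot: [180.0, 0.0, -8.3]
force: [-0.6, -0.7, 0.1]
grip_width: 0.0665
grasp_force: 0.0
spin total -0.0
pos [0.3998 0.2233 0.0575] [179.99   0.    -8.32] tx 0.02 ty 0.00 tz -0.01
time_s: 10.45
tool_pos: [0.5019, -0.0508, 0.1976]
tool_rot: [180.0, -0.0, -8.3]
force: [0.4, 0.7, 0.1]
grip_width: 0.087
grasp_force: 0.0
time_s: 11.08
tool_pos: [0.5469, -0.1496, 0.1976]
tool_rot: [-180.0, 0.0, -8.2]
force: [-0.3, -0.1, -0.5]
grip_width: 0.0871
grasp_force: 0.0
spin total 0.04
pos [ 0.547  -0.1499  0.1978] [180.    -0.    -8.15] tx 0.54 ty -0.26 tz 2.90
```

View pics/s2.png

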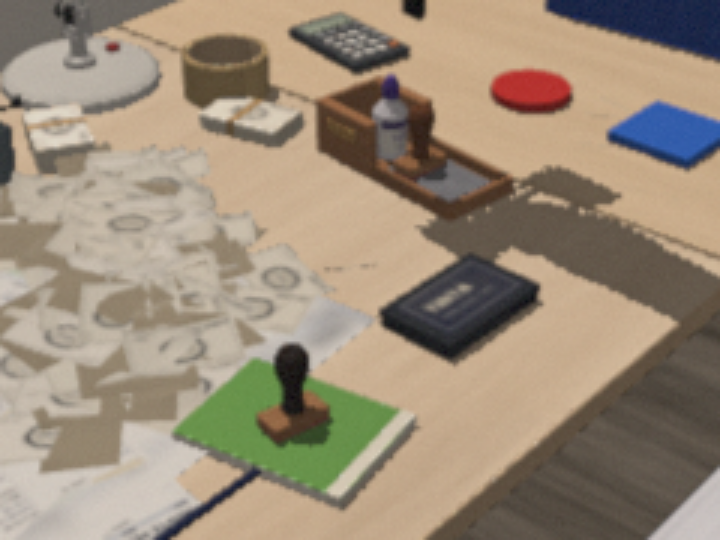

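The black stamp stands upright mid-green pad (290,400). Now the brown one.

```bash
python3 -m pendant '[{"tx":0.3,"ty":-0.13,"tz":0,"spin":0,"claw":0},{"tx":0.24,"ty":-0.13,"tz":0,"spin":0,"claw":0},{"tx":0,"ty":0,"tz":0.5,"spin":0,"claw":0},{"tx":0,"ty":0,"tz":0.8,"spin":0,"claw":0},{"tx":0,"ty":0,"tz":0.7,"spin":0,"claw":0},{"tx":0,"ty":0,"tz":0.5,"spin":0,"claw":0},{"tx":0,"ty":0,"tz":0.3,"spin":0,"claw":0},{"tx":0,"ty":0,"tz":0.1,"spin":0,"claw":0},{"tx":0,"ty":0,"tz":0,"spin":0,"claw":0},{"tx":0,"ty":0,"tz":0,"spin":0,"claw":0}]'
python3 -c "
from h import *
go(.5757,-.141,.053,-8.3)"
python3 -m pendant '[{"tx":0,"ty":0,"tz":0,"spin":0,"claw":0.6},{"tx":0,"ty":0,"tz":0,"spin":0,"claw":0.7},{"tx":0,"ty":0,"tz":0,"spin":0,"claw":0.8},{"tx":0,"ty":0,"tz":0,"spin":0,"claw":1},{"tx":0,"ty":0,"tz":0,"spin":0,"claw":1},{"tx":0,"ty":0,"tz":0,"spin":0,"claw":1},{"tx":0,"ty":0,"tz":0,"spin":0,"claw":1},{"tx":0,"ty":0,"tz":0,"spin":0,"claw":1}]' 12
python3 -c "
from h import *
go(.432,-.356,.2,-8.3)"
```

```text
time_s: 12.42
tool_pos: [0.5766, -0.1432, 0.0537]
tool_rot: [180.0, -0.1, -8.3]
force: [0.0, -0.2, -0.3]
grip_width: 0.0867
grasp_force: 0.0
spin total -0.0
pos [ 0.5766 -0.1432  0.0537] [ 1.7997e+02 -1.1000e-01 -8.3100e+00] tx -0.02 ty -0.04 tz 0.01
time_s: 13.42
tool_pos: [0.5758, -0.1429, 0.0526]
tool_rot: [-180.0, -0.0, -8.3]
force: [0.1, 0.8, 0.4]
grip_width: 0.0228
grasp_force: 11.9
spin total -0.0
pos [ 0.5758 -0.1429  0.0526] [-180.     -0.     -8.31] tx -2.23 ty 4.63 tz -2.95
```

```bash
python3 -m pendant '[{"tx":0,"ty":0,"tz":-0.3,"spin":0,"claw":1},{"tx":0,"ty":0,"tz":-0.6,"spin":0,"claw":1},{"tx":0,"ty":0,"tz":-0.8,"spin":0,"claw":1},{"tx":0,"ty":0,"tz":-0.8,"spin":0,"claw":1},{"tx":0,"ty":0,"tz":-0.45,"spin":0,"claw":1},{"tx":-0.2,"ty":0.4,"tz":0,"spin":0,"claw":1},{"tx":-0.4,"ty":0.7,"tz":0,"spin":0,"claw":1},{"tx":-0.4,"ty":0.8,"tz":0,"spin":0,"claw":1},{"tx":-0.4,"ty":0.8,"tz":0,"spin":0,"claw":1},{"tx":-0.4,"ty":0.8,"tz":0,"spin":0,"claw":1}]'
python3 -m pendant '[{"tx":-0.23,"ty":0.6,"tz":0,"spin":0,"claw":1},{"tx":-0.2,"ty":0.4,"tz":0,"spin":0,"claw":1},{"tx":0,"ty":0.13,"tz":0,"spin":0,"claw":1},{"tx":0,"ty":0,"tz":0.4,"spin":0,"claw":1},{"tx":0,"ty":0,"tz":0.7,"spin":0,"claw":1},{"tx":0,"ty":0,"tz":0.7,"spin":0,"claw":1},{"tx":0,"ty":0,"tz":0.5,"spin":0,"claw":1},{"tx":0,"ty":0,"tz":0,"spin":0,"claw":1},{"tx":0,"ty":0,"tz":0,"spin":0,"claw":1}]'
python3 -c "
from h import *
go(.432,-.356,.0596,-8.3)"
```

```text
time_s: 14.68
tool_pos: [0.4607, -0.3042, 0.2013]
tool_rot: [179.9, -0.1, -8.3]
force: [0.4, -0.6, -0.1]
grip_width: 0.0228
grasp_force: 12.0
time_s: 15.8
tool_pos: [0.4333, -0.3559, 0.0865]
tool_rot: [180.0, -0.1, -8.3]
force: [0.8, -0.2, -0.6]
grip_width: 0.0231
grasp_force: 11.9
spin total 0.01
pos [ 0.4333 -0.3559  0.0865] [ 1.7995e+02 -1.1000e-01 -8.2600e+00] tx -0.02 ty 0.01 tz 0.54
```

```bash
python3 -m pendant '[{"tx":0,"ty":0,"tz":0.25,"spin":0,"claw":1},{"tx":0,"ty":0,"tz":0.2,"spin":0,"claw":1},{"tx":0,"ty":0,"tz":0.07,"spin":0,"claw":1},{"tx":0,"ty":0,"tz":0.02,"spin":0,"claw":1},{"tx":0,"ty":0,"tz":0,"spin":0,"claw":1},{"tx":0,"ty":0,"tz":0,"spin":0,"claw":0.7},{"tx":0,"ty":0,"tz":0,"spin":0,"claw":0.6},{"tx":0,"ty":0,"tz":0,"spin":0,"claw":0.3},{"tx":0,"ty":0,"tz":0,"spin":0,"claw":0},{"tx":0,"ty":0,"tz":0,"spin":0,"claw":0}]'
python3 -c "
from h import *
go(.432,-.356,.0596,-8.3)"
python3 -m pendant '[{"tx":0,"ty":0,"tz":0,"spin":0,"claw":0},{"tx":0,"ty":0,"tz":-0.5,"spin":0,"claw":0},{"tx":0,"ty":0,"tz":-0.9,"spin":0,"claw":0},{"tx":0,"ty":0,"tz":-0.9,"spin":0,"claw":0},{"tx":0,"ty":0,"tz":-0.6,"spin":-1,"claw":0},{"tx":0,"ty":0,"tz":0,"spin":-1,"claw":0},{"tx":0,"ty":0,"tz":0,"spin":-1,"claw":0},{"tx":0,"ty":0,"tz":0,"spin":-1,"claw":0},{"tx":0,"ty":0,"tz":0,"spin":-1,"claw":0},{"tx":0,"ty":0,"tz":0,"spin":-1,"claw":0}]'
python3 -m pendant '[{"tx":0,"ty":0,"tz":0,"spin":-1,"claw":0},{"tx":0,"ty":0,"tz":0,"spin":-1,"claw":0},{"tx":0,"ty":0,"tz":0,"spin":-1,"claw":0},{"tx":0,"ty":0,"tz":0,"spin":-1,"claw":0},{"tx":0,"ty":0,"tz":0,"spin":-1,"claw":0},{"tx":0,"ty":0,"tz":0,"spin":-1,"claw":0},{"tx":0,"ty":0,"tz":0,"spin":-1,"claw":0},{"tx":0,"ty":0,"tz":0,"spin":-1,"claw":0},{"tx":0,"ty":0,"tz":0,"spin":-1,"claw":0},{"tx":0,"ty":0,"tz":0,"spin":-1,"claw":0}]'
python3 -m pendant '[{"tx":0,"ty":0,"tz":0,"spin":-1,"claw":0},{"tx":0,"ty":0,"tz":0,"spin":-1,"claw":0},{"tx":0,"ty":0,"tz":0,"spin":-1,"claw":0},{"tx":0,"ty":0,"tz":0,"spin":-1,"claw":0},{"tx":0,"ty":0,"tz":0,"spin":-1,"claw":0},{"tx":0,"ty":0,"tz":0,"spin":-1,"claw":0},{"tx":0,"ty":0,"tz":0,"spin":-0.5,"claw":0},{"tx":0,"ty":0,"tz":0,"spin":0,"claw":0},{"tx":0,"ty":0,"tz":0,"spin":0,"claw":0}]'
python3 -c "
from h import *
go(.6155,-.146,.16,81.7)"
```

```text
time_s: 17.05
tool_pos: [0.4319, -0.356, 0.058]
tool_rot: [180.0, 0.0, -8.3]
force: [0.1, 0.0, -0.9]
grip_width: 0.0568
grasp_force: 0.0
spin total -0.0
pos [ 0.4319 -0.356   0.058 ] [179.99   0.    -8.32] tx 0.00 ty -0.00 tz -0.03
time_s: 18.3
tool_pos: [0.4319, -0.3559, 0.2031]
tool_rot: [180.0, 0.0, 15.8]
force: [0.0, -0.8, 1.3]
grip_width: 0.0871
grasp_force: 0.0
time_s: 19.55
tool_pos: [0.4319, -0.3559, 0.203]
tool_rot: [180.0, 0.0, 55.8]
force: [0.2, 0.8, 0.2]
grip_width: 0.0867
grasp_force: 0.0
time_s: 20.68
tool_pos: [0.4319, -0.3559, 0.2031]
tool_rot: [180.0, 0.0, 81.6]
force: [-0.1, -0.5, 0.7]
grip_width: 0.0869
grasp_force: 0.0
spin total -0.01
pos [ 0.4319 -0.3559  0.2031] [1.800e+02 1.000e-02 8.164e+01] tx 4.69 ty 3.02 tz 0.86
```

```bash
python3 -m pendant '[{"tx":0.4,"ty":0.3,"tz":0,"spin":0,"claw":0.31},{"tx":0.7,"ty":0.6,"tz":0,"spin":0,"claw":0.31},{"tx":0.7,"ty":0.6,"tz":0,"spin":0,"claw":0.31},{"tx":0.7,"ty":0.6,"tz":0,"spin":0,"claw":0.31},{"tx":0.6,"ty":0.6,"tz":0,"spin":0,"claw":0.31},{"tx":0.3,"ty":0.32,"tz":0,"spin":0,"claw":0.31},{"tx":0,"ty":0,"tz":0,"spin":0,"claw":0.31},{"tx":0,"ty":0,"tz":0,"spin":0,"claw":0.31},{"tx":0,"ty":0,"tz":0,"spin":0,"claw":0.31}]'
python3 -c "
from h import *
go(.6155,-.146,.16,81.7)
i=cams.camera_info('wrist');im=cams.read_camera('wrist');cv2.imwrite('pics/w3.png',im[:,:,::-1])
print(proj('wrist',[[.6155,-.146,.085],[.6155,-.146,.06]],i))
import json;json.dump({k:np.array(v).tolist() for k,v in i.items()},open('w3.json','w'))"
```

```text
time_s: 21.8
tool_pos: [0.6049, -0.2112, 0.203]
tool_rot: [-180.0, 0.1, 81.6]
force: [0.4, -0.6, 0.2]
grip_width: 0.0598
grasp_force: 0.0
spin total -0.04
pos [ 0.6049 -0.2112  0.203 ] [-1.7997e+02  6.0000e-02  8.1550e+01] tx 1.32 ty 0.02 tz 0.86
[[318.1612623  131.91271341]
 [318.15467334 130.29351786]]
```

View pics/w3.png

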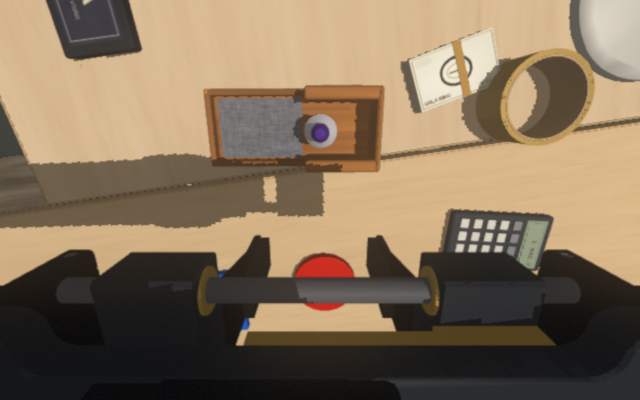

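Cap at (320,132) matches prediction within 2 px; niche behind it is clear. Moving over and down.

```bash
python3 -m pendant '[{"tx":0.5,"ty":0.04,"tz":0,"spin":0,"claw":0.31},{"tx":0.5,"ty":0,"tz":0,"spin":0,"claw":0.31},{"tx":0.32,"ty":0,"tz":0,"spin":0,"claw":0.31},{"tx":0,"ty":0,"tz":0,"spin":0,"claw":0.31},{"tx":0,"ty":0,"tz":0.6,"spin":0,"claw":0.31},{"tx":0,"ty":0,"tz":0.6,"spin":0,"claw":0.31},{"tx":0,"ty":0,"tz":0.5,"spin":0,"claw":0.31},{"tx":0,"ty":0,"tz":0,"spin":0,"claw":0.31}]'
python3 -c "
from h import *
go(.616,-.146,.045,81.7)"
```

```text
time_s: 22.85
tool_pos: [0.6155, -0.1463, 0.1158]
tool_rot: [-179.7, 0.0, 81.6]
force: [0.1, 0.1, 0.1]
grip_width: 0.0599
grasp_force: 0.0
spin total -0.03
pos [ 0.6155 -0.1463  0.1158] [-1.7974e+02  3.0000e-02  8.1570e+01] tx 0.01 ty 0.01 tz 1.42
```

```bash
python3 -m pendant '[{"tx":0,"ty":0.01,"tz":0.4,"spin":0,"claw":0.31},{"tx":0,"ty":0,"tz":0.4,"spin":0,"claw":0.31},{"tx":0,"ty":0,"tz":0.3,"spin":0,"claw":0.31},{"tx":0,"ty":0,"tz":0.2,"spin":0,"claw":0.31},{"tx":0,"ty":0,"tz":0.1,"spin":0,"claw":0.31},{"tx":0,"ty":0,"tz":0,"spin":0,"claw":0.31},{"tx":0,"ty":0,"tz":0,"spin":0,"claw":0.31}]'
python3 -m pendant '[{"tx":0,"ty":0,"tz":0,"spin":0,"claw":0.5},{"tx":0,"ty":0,"tz":0,"spin":0,"claw":0.6},{"tx":0,"ty":0,"tz":0,"spin":0,"claw":0.7},{"tx":0,"ty":0,"tz":0,"spin":0,"claw":1},{"tx":0,"ty":0,"tz":0,"spin":0,"claw":1},{"tx":0,"ty":0,"tz":0,"spin":0,"claw":1},{"tx":0,"ty":0,"tz":0,"spin":0,"claw":1},{"tx":0,"ty":0,"tz":0,"spin":0,"claw":1}]' 12
python3 -c "
from h import *
go(.594,-.3465,.18,81.7)"
```

```text
time_s: 23.72
tool_pos: [0.6184, -0.1447, 0.0487]
tool_rot: [179.9, 0.0, 81.7]
force: [0.9, -0.5, -0.3]
grip_width: 0.0596
grasp_force: 0.0
time_s: 24.72
tool_pos: [0.6179, -0.1447, 0.0481]
tool_rot: [-180.0, 0.0, 81.7]
force: [0.5, 0.4, 0.6]
grip_width: 0.0322
grasp_force: 12.0
spin total -0.0
pos [ 0.6179 -0.1447  0.0481] [-1.800e+02  1.000e-02  8.168e+01] tx -4.06 ty 0.11 tz -2.64
```

```bash
python3 -m pendant '[{"tx":0,"ty":0,"tz":-0.3,"spin":0,"claw":1},{"tx":0,"ty":0,"tz":-0.6,"spin":0,"claw":1},{"tx":0,"ty":0,"tz":-0.8,"spin":0,"claw":1},{"tx":0,"ty":0,"tz":-0.64,"spin":0,"claw":1},{"tx":0,"ty":0,"tz":-0.3,"spin":0,"claw":1},{"tx":-0.3,"ty":0.03,"tz":0,"spin":0,"claw":1},{"tx":-0.5,"ty":0.03,"tz":0,"spin":0,"claw":1},{"tx":-0.6,"ty":0.03,"tz":0,"spin":0,"claw":1},{"tx":-0.6,"ty":0.02,"tz":0,"spin":0,"claw":1},{"tx":-0.6,"ty":0,"tz":0,"spin":0,"claw":1}]'
python3 -m pendant '[{"tx":-0.6,"ty":0,"tz":0,"spin":0,"claw":1},{"tx":-0.5,"ty":0,"tz":0,"spin":0,"claw":1},{"tx":-0.3,"ty":0,"tz":0,"spin":0,"claw":1},{"tx":-0.06,"ty":0,"tz":0,"spin":0,"claw":1},{"tx":0,"ty":0,"tz":0,"spin":0,"claw":1},{"tx":0,"ty":0,"tz":0.4,"spin":0,"claw":1},{"tx":0,"ty":0,"tz":0.7,"spin":0,"claw":1},{"tx":0,"ty":0,"tz":0.5,"spin":0,"claw":1},{"tx":0,"ty":0,"tz":0,"spin":0,"claw":1},{"tx":0,"ty":0,"tz":0,"spin":0,"claw":1}]'
python3 -c "
from h import *
go(.594,-.3465,.0547,81.7)"
```

```text
time_s: 25.98
tool_pos: [0.603, -0.2763, 0.1777]
tool_rot: [-179.8, -0.0, 81.6]
force: [0.1, 0.0, 0.2]
grip_width: 0.0324
grasp_force: 12.0
time_s: 27.22
tool_pos: [0.5947, -0.3457, 0.1006]
tool_rot: [180.0, 0.0, 81.7]
force: [0.4, -0.2, -0.2]
grip_width: 0.0318
grasp_force: 12.0
spin total 0.01
pos [ 0.5947 -0.3457  0.1006] [179.95   0.    81.74] tx -0.02 ty -0.01 tz 0.92
```

```bash
python3 -m pendant '[{"tx":-0.02,"ty":0,"tz":0.3,"spin":0,"claw":1},{"tx":0,"ty":0,"tz":0.35,"spin":0,"claw":1},{"tx":0,"ty":0,"tz":0.2,"spin":0,"claw":1},{"tx":0,"ty":0,"tz":0.06,"spin":0,"claw":1},{"tx":0,"ty":0,"tz":0.01,"spin":0,"claw":1},{"tx":0,"ty":0,"tz":0,"spin":0,"claw":1},{"tx":0,"ty":0,"tz":0,"spin":0,"claw":1}]'
python3 -m pendant '[{"tx":0,"ty":0,"tz":0,"spin":0,"claw":0.6},{"tx":0,"ty":0,"tz":0,"spin":0,"claw":0.5},{"tx":0,"ty":0,"tz":0,"spin":0,"claw":0.31},{"tx":0,"ty":0,"tz":0,"spin":0,"claw":0.2},{"tx":0,"ty":0,"tz":0,"spin":0,"claw":0.2},{"tx":0,"ty":0,"tz":-0.5,"spin":0,"claw":0.2},{"tx":0,"ty":0,"tz":-0.8,"spin":0,"claw":0.2},{"tx":0,"ty":0,"tz":-0.9,"spin":0,"claw":0.2},{"tx":0,"ty":0,"tz":-0.8,"spin":0,"claw":0.2},{"tx":0,"ty":0,"tz":0,"spin":0,"claw":0}]'
python3 -m pendant '[{"tx":-0.5,"ty":0,"tz":0,"spin":1,"claw":0},{"tx":-0.5,"ty":0,"tz":0,"spin":1,"claw":0},{"tx":0,"ty":0,"tz":0,"spin":1,"claw":0},{"tx":0,"ty":0,"tz":0,"spin":1,"claw":0},{"tx":0,"ty":0,"tz":0,"spin":1,"claw":0},{"tx":0,"ty":0,"tz":0,"spin":1,"claw":0},{"tx":0,"ty":0,"tz":0,"spin":1,"claw":0},{"tx":0,"ty":0,"tz":0,"spin":1,"claw":0},{"tx":0,"ty":0,"tz":0,"spin":1,"claw":0},{"tx":0,"ty":0,"tz":0,"spin":1,"claw":0}]'
python3 -m pendant '[{"tx":0,"ty":0,"tz":0,"spin":1,"claw":0},{"tx":0,"ty":0,"tz":0,"spin":1,"claw":0},{"tx":0,"ty":0,"tz":0,"spin":1,"claw":0},{"tx":0,"ty":0,"tz":0,"spin":1,"claw":0},{"tx":0,"ty":0,"tz":0,"spin":1,"claw":0},{"tx":0,"ty":0,"tz":0,"spin":1,"claw":0},{"tx":0,"ty":0,"tz":0,"spin":1,"claw":0},{"tx":0,"ty":0,"tz":0,"spin":1,"claw":0},{"tx":0,"ty":0,"tz":0,"spin":1,"claw":0},{"tx":0,"ty":0,"tz":0,"spin":1,"claw":0}]'
python3 -m pendant '[{"tx":0,"ty":0,"tz":0,"spin":1,"claw":0},{"tx":0,"ty":0,"tz":0,"spin":1,"claw":0},{"tx":0,"ty":0,"tz":0,"spin":0.5,"claw":0},{"tx":0,"ty":0,"tz":0,"spin":0,"claw":0},{"tx":0,"ty":0,"tz":0,"spin":0,"claw":0}]'
python3 -c "
from h import *
go(.432,-.356,.2,-8.3)
im=cams.read_camera('scene');cv2.imwrite('pics/s3.png',cv2.resize(im[140:260,300:500,::-1],None,fx=4,fy=4))"
```

```text
time_s: 28.1
tool_pos: [0.5942, -0.3474, 0.0542]
tool_rot: [180.0, 0.0, 81.7]
force: [-0.8, -0.1, -0.9]
grip_width: 0.0323
grasp_force: 12.0
time_s: 29.35
tool_pos: [0.596, -0.3479, 0.2087]
tool_rot: [179.6, 0.2, 81.7]
force: [-0.5, -0.1, -1.0]
grip_width: 0.0741
grasp_force: 0.0
time_s: 30.6
tool_pos: [0.5831, -0.3992, 0.202]
tool_rot: [-179.9, 0.1, 41.2]
force: [0.4, -0.4, -0.2]
grip_width: 0.0872
grasp_force: 0.0
time_s: 31.85
tool_pos: [0.5831, -0.3991, 0.2021]
tool_rot: [-180.0, 0.2, 1.2]
force: [-0.7, -0.4, 0.2]
grip_width: 0.0874
grasp_force: 0.0
time_s: 32.48
tool_pos: [0.5846, -0.3969, 0.2037]
tool_rot: [180.0, 0.0, -8.3]
force: [-0.6, 0.4, -0.9]
grip_width: 0.0869
grasp_force: 0.0
spin total -0.01
pos [ 0.5846 -0.3969  0.2037] [ 1.80e+02  3.00e-02 -8.33e+00] tx -3.14 ty -0.37 tz 0.07
```

View pics/s3.png

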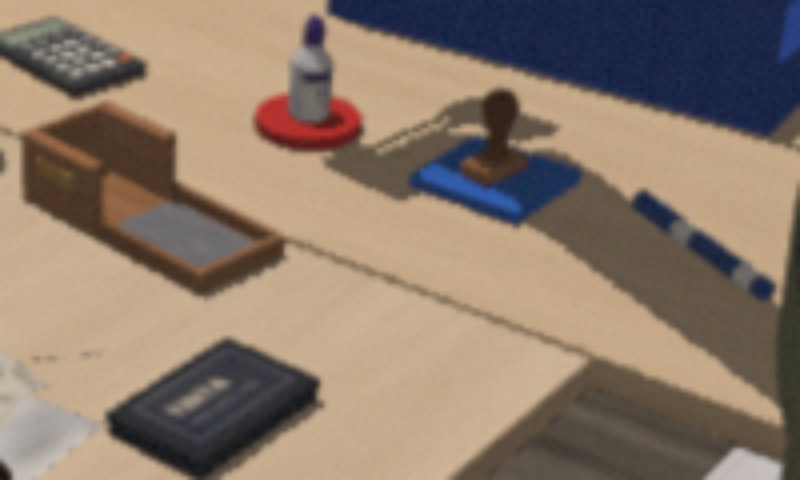

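Bottle stands upright in the coaster's middle (311,110), brown stamp stands on the blue mat (493,150). Now return brown.

```bash
python3 -m pendant '[{"tx":-0.5,"ty":-0.2,"tz":0,"spin":0,"claw":0},{"tx":-0.8,"ty":-0.17,"tz":0,"spin":0,"claw":0},{"tx":-0.8,"ty":0,"tz":0,"spin":0,"claw":0},{"tx":-0.7,"ty":0,"tz":0,"spin":0,"claw":0},{"tx":-0.34,"ty":0,"tz":0,"spin":0,"claw":0},{"tx":0,"ty":0,"tz":0,"spin":0,"claw":0},{"tx":0,"ty":0,"tz":0.6,"spin":0,"claw":0},{"tx":0,"ty":0,"tz":0.5,"spin":0,"claw":0},{"tx":0,"ty":0,"tz":0,"spin":0,"claw":0},{"tx":0,"ty":0,"tz":0,"spin":0,"claw":0}]'
python3 -c "
from h import *
go(.4319,-.356,.0586,-8.32)"
```

```text
time_s: 33.78
tool_pos: [0.4337, -0.3556, 0.1499]
tool_rot: [180.0, -0.1, -8.3]
force: [0.1, -0.0, -0.5]
grip_width: 0.0869
grasp_force: 0.0
spin total 0.01
pos [ 0.4337 -0.3556  0.1499] [ 1.7998e+02 -9.0000e-02 -8.2600e+00] tx -0.03 ty 0.01 tz 1.83
```

```bash
python3 -m pendant '[{"tx":-0.03,"ty":0.01,"tz":0.5,"spin":0,"claw":0},{"tx":0,"ty":0,"tz":0.6,"spin":0,"claw":0},{"tx":0,"ty":0,"tz":0.4,"spin":0,"claw":0},{"tx":0,"ty":0,"tz":0.25,"spin":0,"claw":0},{"tx":0,"ty":0,"tz":0.08,"spin":0,"claw":0},{"tx":0,"ty":0,"tz":0,"spin":0,"claw":0},{"tx":0,"ty":0,"tz":0,"spin":0,"claw":0}]'
python3 -m pendant '[{"tx":0,"ty":0,"tz":0,"spin":0,"claw":0.6},{"tx":0,"ty":0,"tz":0,"spin":0,"claw":0.7},{"tx":0,"ty":0,"tz":0,"spin":0,"claw":0.8},{"tx":0,"ty":0,"tz":0,"spin":0,"claw":1},{"tx":0,"ty":0,"tz":0,"spin":0,"claw":1},{"tx":0,"ty":0,"tz":0,"spin":0,"claw":1},{"tx":0,"ty":0,"tz":0,"spin":0,"claw":1},{"tx":0,"ty":0,"tz":0,"spin":0,"claw":1}]' 12
python3 -c "
from h import *
go(.5758,-.1425,.2,-8.3)"
```

```text
time_s: 34.65
tool_pos: [0.4313, -0.3562, 0.0585]
tool_rot: [179.9, -0.1, -8.3]
force: [0.0, -1.1, 0.5]
grip_width: 0.0869
grasp_force: 0.0
time_s: 35.65
tool_pos: [0.4308, -0.3556, 0.0576]
tool_rot: [-180.0, -0.0, -8.3]
force: [0.2, -0.4, 0.4]
grip_width: 0.0229
grasp_force: 11.9
spin total -0.0
pos [ 0.4308 -0.3556  0.0576] [-180.     -0.     -8.31] tx 2.25 ty -4.64 tz -2.85
```

```bash
python3 -m pendant '[{"tx":0,"ty":0,"tz":-0.3,"spin":0,"claw":1},{"tx":0,"ty":0,"tz":-0.6,"spin":0,"claw":1},{"tx":0,"ty":0,"tz":-0.8,"spin":0,"claw":1},{"tx":0,"ty":0,"tz":-0.8,"spin":0,"claw":1},{"tx":0,"ty":0,"tz":-0.35,"spin":0,"claw":1},{"tx":0.2,"ty":-0.4,"tz":0,"spin":0,"claw":1},{"tx":0.4,"ty":-0.7,"tz":0,"spin":0,"claw":1},{"tx":0.4,"ty":-0.8,"tz":0,"spin":0,"claw":1},{"tx":0.4,"ty":-0.8,"tz":0,"spin":0,"claw":1},{"tx":0.4,"ty":-0.8,"tz":0,"spin":0,"claw":1}]'
python3 -m pendant '[{"tx":0.23,"ty":-0.6,"tz":0,"spin":0,"claw":1},{"tx":0.2,"ty":-0.4,"tz":0,"spin":0,"claw":1},{"tx":0,"ty":-0.14,"tz":0,"spin":0,"claw":1},{"tx":0,"ty":0,"tz":0.4,"spin":0,"claw":1},{"tx":0,"ty":0,"tz":0.7,"spin":0,"claw":1},{"tx":0,"ty":0,"tz":0.6,"spin":0,"claw":1},{"tx":0,"ty":0,"tz":0.4,"spin":0,"claw":1},{"tx":0,"ty":0,"tz":0,"spin":0,"claw":1},{"tx":0,"ty":0,"tz":0,"spin":0,"claw":1},{"tx":0,"ty":0,"tz":0,"spin":0,"claw":1}]'
python3 -c "
from h import *
go(.5748,-.1425,.052,-8.3)"
```

```text
time_s: 36.9
tool_pos: [0.5452, -0.1943, 0.1994]
tool_rot: [-180.0, 0.1, -8.3]
force: [0.2, 0.4, -0.2]
grip_width: 0.0228
grasp_force: 11.9
time_s: 38.15
tool_pos: [0.5756, -0.1426, 0.0964]
tool_rot: [180.0, -0.1, -8.3]
force: [0.0, -0.5, -0.7]
grip_width: 0.0225
grasp_force: 11.9
spin total -0.0
pos [ 0.5756 -0.1426  0.0964] [ 1.7997e+02 -1.4000e-01 -8.3200e+00] tx -0.02 ty 0.00 tz 0.89
```

```bash
python3 -m pendant '[{"tx":-0.01,"ty":0,"tz":0.3,"spin":0,"claw":1},{"tx":0,"ty":0,"tz":0.3,"spin":0,"claw":1},{"tx":0,"ty":0,"tz":0.2,"spin":0,"claw":1},{"tx":0,"ty":0,"tz":0.06,"spin":0,"claw":1},{"tx":0,"ty":0,"tz":0.03,"spin":0,"claw":1},{"tx":0,"ty":0,"tz":0,"spin":0,"claw":1},{"tx":0,"ty":0,"tz":0,"spin":0,"claw":1}]'
python3 -c "
from h import *
go(.5748,-.1425,.052,-8.3)"
python3 -m pendant '[{"tx":0,"ty":0,"tz":0,"spin":0,"claw":0.7},{"tx":0,"ty":0,"tz":0,"spin":0,"claw":0.6},{"tx":0,"ty":0,"tz":0,"spin":0,"claw":0.3},{"tx":0,"ty":0,"tz":0,"spin":0,"claw":0},{"tx":0,"ty":0,"tz":0,"spin":0,"claw":0},{"tx":0,"ty":0,"tz":0,"spin":0,"claw":0},{"tx":0,"ty":0,"tz":-0.5,"spin":0,"claw":0},{"tx":0,"ty":0,"tz":-0.8,"spin":0,"claw":0},{"tx":0,"ty":0,"tz":-0.9,"spin":0,"claw":0},{"tx":0,"ty":0,"tz":-0.8,"spin":0,"claw":0}]'
python3 -m pendant '[{"tx":-0.3,"ty":-0.5,"tz":0,"spin":0,"claw":0},{"tx":-0.5,"ty":-0.8,"tz":0,"spin":0,"claw":0},{"tx":-0.5,"ty":-0.8,"tz":0,"spin":0,"claw":0},{"tx":-0.5,"ty":-0.8,"tz":0,"spin":0,"claw":0},{"tx":-0.5,"ty":-0.8,"tz":0,"spin":0,"claw":0},{"tx":-0.5,"ty":-0.8,"tz":0,"spin":0,"claw":0},{"tx":-0.5,"ty":-0.8,"tz":0,"spin":0,"claw":0},{"tx":-0.5,"ty":-0.6,"tz":0,"spin":0,"claw":0},{"tx":0,"ty":0,"tz":0,"spin":0,"claw":0},{"tx":0,"ty":0,"tz":0,"spin":0,"claw":0}]'
python3 -c "
from h import *
go(.3998,.2233,.0575,-8.3)
i=cams.camera_info('wrist');im=cams.read_camera('wrist');cv2.imwrite('pics/w4.png',im[:,:,::-1])
im=cams.read_camera('scene')[150:220,290:380,::-1];cv2.imwrite('pics/s4.png',cv2.resize(im,None,fx=6,fy=6))"
```

```text
time_s: 39.02
tool_pos: [0.5748, -0.1417, 0.0515]
tool_rot: [-180.0, -0.1, -8.3]
force: [-1.1, 1.9, 5.2]
grip_width: 0.023
grasp_force: 11.5
spin total 0.0
pos [ 0.5748 -0.1417  0.0515] [-1.7999e+02 -7.0000e-02 -8.2900e+00] tx 0.00 ty 0.02 tz -0.01
time_s: 40.28
tool_pos: [0.5742, -0.1422, 0.2023]
tool_rot: [180.0, -0.1, -8.3]
force: [0.8, -0.4, -0.3]
grip_width: 0.0871
grasp_force: 0.0
time_s: 41.52
tool_pos: [0.4291, 0.1765, 0.2006]
tool_rot: [180.0, -0.0, -8.3]
force: [0.9, -0.7, -0.2]
grip_width: 0.0869
grasp_force: 0.0
spin total -0.01
pos [0.4291 0.1765 0.2006] [ 1.7996e+02 -4.0000e-02 -8.3300e+00] tx -0.71 ty -0.84 tz 2.86
```

View pics/s4.png

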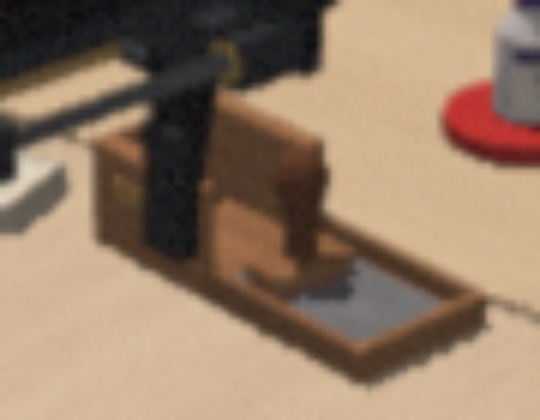

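The brown stamp stands upright at its old pixel place (302,200). Now black.

```bash
python3 -m pendant '[{"tx":-0.4,"ty":-0.5,"tz":0,"spin":0,"claw":0},{"tx":-0.31,"ty":-0.34,"tz":0,"spin":0,"claw":0},{"tx":0,"ty":0,"tz":0,"spin":0,"claw":0},{"tx":0,"ty":0,"tz":0.6,"spin":0,"claw":0},{"tx":0,"ty":0,"tz":0.7,"spin":0,"claw":0},{"tx":0,"ty":0,"tz":0,"spin":0,"claw":0},{"tx":0,"ty":0,"tz":0,"spin":0,"claw":0}]'
python3 -c "
from h import *
go(.3998,.2233,.0575,-8.3)"
```

```text
time_s: 42.5
tool_pos: [0.4009, 0.2234, 0.1365]
tool_rot: [-180.0, -0.0, -8.4]
force: [-0.4, -0.4, -0.3]
grip_width: 0.0868
grasp_force: 0.0
spin total -0.02
pos [0.4009 0.2234 0.1365] [-1.7996e+02 -5.0000e-02 -8.4000e+00] tx -0.02 ty 0.01 tz 1.58
```

```bash
python3 -m pendant '[{"tx":-0.01,"ty":0,"tz":0.5,"spin":0,"claw":0},{"tx":0,"ty":0,"tz":0.5,"spin":0,"claw":0},{"tx":0,"ty":0,"tz":0.3,"spin":0,"claw":0},{"tx":0,"ty":0,"tz":0.2,"spin":0,"claw":0},{"tx":0,"ty":0,"tz":0.07,"spin":0,"claw":0},{"tx":0,"ty":0,"tz":0,"spin":0,"claw":0},{"tx":0,"ty":0,"tz":0,"spin":0,"claw":0}]'
python3 -m pendant '[{"tx":0,"ty":0,"tz":0,"spin":0,"claw":0.6},{"tx":0,"ty":0,"tz":0,"spin":0,"claw":0.7},{"tx":0,"ty":0,"tz":0,"spin":0,"claw":0.8},{"tx":0,"ty":0,"tz":0,"spin":0,"claw":1},{"tx":0,"ty":0,"tz":0,"spin":0,"claw":1},{"tx":0,"ty":0,"tz":0,"spin":0,"claw":1},{"tx":0,"ty":0,"tz":0,"spin":0,"claw":1},{"tx":0,"ty":0,"tz":0,"spin":0,"claw":1}]' 12
python3 -c "
from h import *
go(.5245,-.1336,.2,-8.3)"
```

```text
time_s: 43.38
tool_pos: [0.3997, 0.2241, 0.0576]
tool_rot: [-180.0, -0.1, -8.3]
force: [-0.0, 0.4, -0.3]
grip_width: 0.0873
grasp_force: 0.0
time_s: 44.38
tool_pos: [0.3992, 0.2238, 0.0571]
tool_rot: [180.0, -0.0, -8.3]
force: [-0.3, -1.0, 1.1]
grip_width: 0.023
grasp_force: 11.8
spin total -0.0
pos [0.3992 0.2238 0.0571] [179.98  -0.    -8.32] tx 3.51 ty 6.71 tz -2.86
```

```bash
python3 -m pendant '[{"tx":0,"ty":0,"tz":-0.3,"spin":0,"claw":1},{"tx":0,"ty":0,"tz":-0.6,"spin":0,"claw":1},{"tx":0,"ty":0,"tz":-0.8,"spin":0,"claw":1},{"tx":0,"ty":0,"tz":-0.8,"spin":0,"claw":1},{"tx":0,"ty":0,"tz":-0.36,"spin":0,"claw":1},{"tx":0.2,"ty":0.4,"tz":0,"spin":0,"claw":1},{"tx":0.4,"ty":0.7,"tz":0,"spin":0,"claw":1},{"tx":0.4,"ty":0.8,"tz":0,"spin":0,"claw":1},{"tx":0.4,"ty":0.8,"tz":0,"spin":0,"claw":1},{"tx":0.4,"ty":0.8,"tz":0,"spin":0,"claw":1}]'
python3 -m pendant '[{"tx":0.4,"ty":0.8,"tz":0,"spin":0,"claw":1},{"tx":0.4,"ty":0.8,"tz":0,"spin":0,"claw":1},{"tx":0.4,"ty":0.8,"tz":0,"spin":0,"claw":1},{"tx":0.3,"ty":0.5,"tz":0,"spin":0,"claw":1},{"tx":0.2,"ty":0.3,"tz":0,"spin":0,"claw":1},{"tx":0,"ty":0,"tz":0,"spin":0,"claw":1},{"tx":0,"ty":0,"tz":0.6,"spin":0,"claw":1},{"tx":0,"ty":0,"tz":0.8,"spin":0,"claw":1},{"tx":0,"ty":0,"tz":0.6,"spin":0,"claw":1},{"tx":0,"ty":0,"tz":0,"spin":0,"claw":1}]'
python3 -m pendant '[{"tx":0,"ty":0,"tz":0,"spin":0,"claw":1},{"tx":0,"ty":0,"tz":0,"spin":0,"claw":1}]'
python3 -c "
from h import *
go(.5242,-.1336,.0536,-8.3)"
```

```text
time_s: 45.62
tool_pos: [0.4634, 0.0367, 0.2012]
tool_rot: [-180.0, -0.1, -8.3]
force: [1.2, 0.2, -0.3]
grip_width: 0.0225
grasp_force: 12.0
time_s: 46.88
tool_pos: [0.5218, -0.1303, 0.098]
tool_rot: [-179.9, 0.3, -8.2]
force: [0.2, -0.2, -1.0]
grip_width: 0.0226
grasp_force: 11.9
time_s: 47.12
tool_pos: [0.5252, -0.1327, 0.1019]
tool_rot: [180.0, -0.2, -8.3]
force: [1.0, -0.5, -0.2]
grip_width: 0.0233
grasp_force: 11.9
spin total 0.0
pos [ 0.5252 -0.1327  0.1019] [ 1.7997e+02 -1.7000e-01 -8.2800e+00] tx -0.02 ty 0.02 tz 0.97
```

```bash
python3 -m pendant '[{"tx":-0.01,"ty":0.01,"tz":0.3,"spin":0,"claw":1},{"tx":0,"ty":0,"tz":0.3,"spin":0,"claw":1},{"tx":0,"ty":0,"tz":0.2,"spin":0,"claw":1},{"tx":0,"ty":0,"tz":0.1,"spin":0,"claw":1},{"tx":0,"ty":0,"tz":0.05,"spin":0,"claw":1},{"tx":0,"ty":0,"tz":0,"spin":0,"claw":1},{"tx":0,"ty":0,"tz":0,"spin":0,"claw":1}]'
python3 -c "
from h import *
go(.5242,-.1336,.0534,-8.3)"
```

```text
time_s: 48.0
tool_pos: [0.5236, -0.1333, 0.0528]
tool_rot: [180.0, -0.0, -8.3]
force: [0.4, -0.0, 0.1]
grip_width: 0.0231
grasp_force: 12.0
spin total -0.0
pos [ 0.5236 -0.1333  0.0528] [ 1.7999e+02 -4.0000e-02 -8.3100e+00] tx 0.01 ty 0.00 tz -0.01
```

```bash
python3 -m pendant '[{"tx":0,"ty":0,"tz":0,"spin":0,"claw":0.7},{"tx":0,"ty":0,"tz":0,"spin":0,"claw":0.6},{"tx":0,"ty":0,"tz":0,"spin":0,"claw":0.3},{"tx":0,"ty":0,"tz":0,"spin":0,"claw":0},{"tx":0,"ty":0,"tz":0,"spin":0,"claw":0},{"tx":0,"ty":0,"tz":0,"spin":0,"claw":0},{"tx":0,"ty":0,"tz":-0.5,"spin":0,"claw":0},{"tx":0,"ty":0,"tz":-0.8,"spin":0,"claw":0},{"tx":0,"ty":0,"tz":-0.9,"spin":0,"claw":0},{"tx":0,"ty":0,"tz":-0.9,"spin":0,"claw":0}]'
python3 -m pendant '[{"tx":-0.5,"ty":0,"tz":-0.8,"spin":0,"claw":0},{"tx":-0.5,"ty":0,"tz":-0.8,"spin":0,"claw":0},{"tx":-0.2,"ty":0,"tz":0,"spin":0,"claw":0},{"tx":0,"ty":0,"tz":0,"spin":0,"claw":0},{"tx":0,"ty":0,"tz":0,"spin":0,"claw":0},{"tx":0,"ty":0,"tz":0,"spin":0,"claw":0}]'
python3 -c "
from h import *
i=cams.camera_info('wrist');im=cams.read_camera('wrist');cv2.imwrite('pics/w5.png',im[:,:,::-1])
s=cv2.imread('pics/scene0.png')[150:220,290:380];t=cams.read_camera('scene')[150:220,290:380,::-1]
w=cams.read_camera('wrist')[0:180,250:520,::-1]
a=np.vstack([np.hstack([cv2.resize(q,None,fx=4.4,fy=4.4) for q in(s,t)])]);b=cv2.resize(w,(396,264));c=np.zeros((264,a.shape[1],3),np.uint8);c[:,:396]=b
cv2.imwrite('pics/fin.png',np.vstack([a,c]))
print(proj('wrist',[[.5246,-.1335,.06],[.576,-.141,.06],[.594,-.3465,.09]],i))"
```

```text
time_s: 49.25
tool_pos: [0.5232, -0.1332, 0.2089]
tool_rot: [180.0, -0.0, -8.3]
force: [0.3, 0.0, 0.4]
grip_width: 0.0863
grasp_force: 0.0
time_s: 50.0
tool_pos: [0.4639, -0.1245, 0.2863]
tool_rot: [-180.0, 0.1, -8.3]
force: [-0.4, 0.0, -0.2]
grip_width: 0.0872
grasp_force: 0.0
[[318.5538216  130.59767405]
 [318.5929193   86.04845672]
 [509.74158846  34.99871953]]
```

View pics/fin.png

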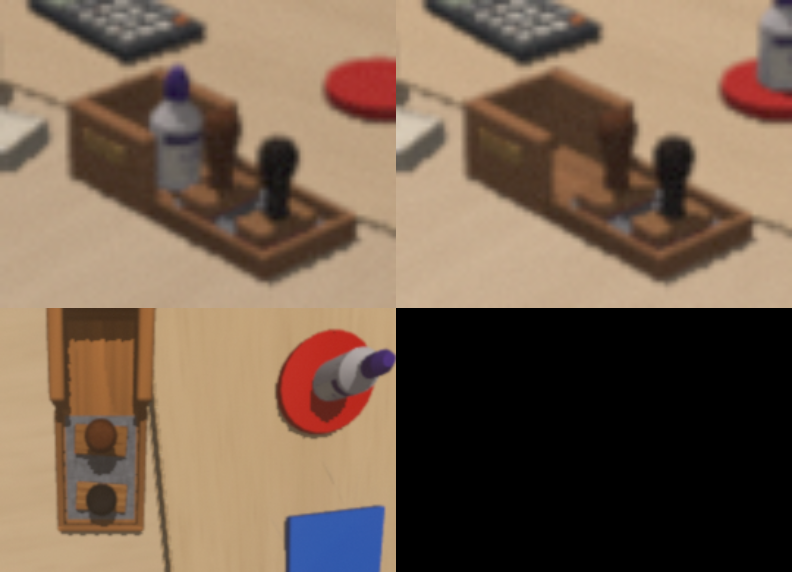

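Both stamps stand at the same pixels as at the start (black 674,160 against 278,160 plus the 396 px offset, brown likewise), and the bottle stands on the coaster. Handing in.

```bash
python3 -c "
from cell import env
print(env.sign_off())"
```

```text
the job is handed in; nothing more can be done
None
```

I handed the job in after about 50 s of robot time: the bottle stands upright on the red coaster, and both stamps are back in their original places in the caddy. The final pictures match the start to within a pixel or two, but `sign_off` returned no verdict.

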